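# Unhitch the parked examination lamp and hold it up

## Robot

A 6-joint arm with a two-finger parallel gripper is mounted at the origin on a cart in front of the work surface, level with it; the furniture and walls round the work are solid. World frame = base frame: x ahead of the robot, y to its left, z up, the work surface at z = 0. Lengths are in m, angles in degrees, forces in N, time in s.
With the tool pointing down it reaches from about 0.4 to 0.825 m from the base axis. Payload 7 kg.
Tool frame: the origin (TCP) lies on the centre line of the jaws, within the pads' length; the fingertips stand 19 mm ahead of it and the grasp point (between the pads) is the TCP (r.tip_extent is the distance from the TCP to the fingertips, in m); z points along the fingers, y is the line along which they close (so a half turn about z gives the same grasp; the last joint's range is limited). The gripper opens to 88 mm and grips with 3 to 60 N. Pads are 19 mm wide; open, the fingers measure 130 mm over their backs; the gripper's body (78 mm by 193 mm) begins 47 mm behind the grasp point.
Start: joints at [-55.056, 20.546, 0.682, 0, -70.136, -16.507], TCP at [0.213, -0.64, 0.246] pointing down, gripper open.
Joint ranges: [-176.03, 176.03], [-82.01, 121.73], [-58.28, 71.71], [-173.87, 95.51], [-174.79, -0.11], [-173.66, 173.66]. Speed limits (degrees/s): [136.94, 136.94, 172.46, 180, 180, 180].

## Interface

Orientations are given as [roll, pitch, yaw] about the fixed x, y, z axes, in that order (R = Rz(yaw) Ry(pitch) Rx(roll)).
In Python, from plant import r gives the robot as it stands. The module is installed in compiled form; this text tells all that it offers.
- The arm moves only by the tool jog_arm, never from a script. Its argument "deltas" is a list that holds one entry, the list of rows, each a list of 5 numbers: the opening, from -1 (shut) to 1 (fully open), then the shift along the world's x, y, z in cm, then the turn about the world's z in rad. In form: [[[claw, dx, dy, dz, turn], ...]]. A call has 1 to 8 rows; each row shifts and turns the commanded pose from where the row before left it; what a row does not reach is not made up. A row lasts 1/8 s, in which the tool goes at most 62.5 mm and 10.7 degrees, less where a joint would pass 70% of its speed; a pose out of reach is approached as far as the arm can. A call with a gripper value outside its range is refused whole. The fingers move at their own pace and stop on an object; "force" is the grip in N (left out, the last holds). Time passes only in rows, so rows that do not move let the fingers close. It gives the time, the measured TCP pose, the force, the opening and the grip force at its end, in the units of the state.
- r.get_state(): the state, without advancing time (a new reading comes with each control period).
- r.capture(name): name is "scene" or "side" or "wrist"; returns the picture (400x640x3 uint8, blue, green, red); there is no depth.
- r.camera_info(name): a dict with "fx", "fy", "cx", "cy" (pixels), "k1" (the pictures are not rectified: a ray, as slopes to the right and down, at radius r is drawn at 1 + k1 r^2 times it, then the intrinsics apply), "view" (4x4, takes a point from world to camera coordinates). Camera axes: x right, y up, looking along -z (the intrinsics and any distortion apply to the point x, -y, -z); pixel columns grow to the right and rows downward; lengths in m; the calibration is good to about 2 mm. A picture is of the moment at which its call begins: read the wrist's pose just before it. camera_info takes no time and is no camera call; for the wrist camera it gives the pose at the moment of the call.
- r.close_job(): hands the job in; it is judged then, once.
The state is a dict: "time_s": time; "joints": joint angles; "qd": joint speeds; "joint_torque": joint torques, N m; "tcp_pos": TCP position; "eef_rot": TCP orientation; "contact_force": force on the tool from outside, world axes, zero at the start; "moment": the same for the moment, N m; "gripper_width": finger opening in m; "gripper_force": force on a finger pad.
Only numpy, scipy, OpenCV 4.12 (cv2) and the standard library are available. Lean on these libraries where they do the work, as an engineer would, in place of code of your own. Each camera call takes 0.05 s, during which the arm holds its last target. There are 200 camera calls.

## Task

The small examination lamp on the trolley is parked in its transport coupling. Switch it on with the round push button on its foot (fully down, then let it come up again), then draw the spring latch on the coupler sideways by its upright tab until its fork is clear of the ball and, keeping it drawn, lift the arm off its ball until the coupler is a hand's width (about 10 cm) above the ball. The arm does not stay up by itself: your program finishes while holding it there motionless. Leave the other things on the trolley where they are.

Things in the scene. Friction and masses are not known exactly. Their poses are not given: they have to be found in the camera images.
- lamp_base: Fixed foot of the lamp. Origin on the surface z=0 under the middle of a 60 mm wide, 9 mm high rail. Its +y (left, seen from the robot at yaw 0) end is a white housing 96x126 mm, 58 mm high, centred at y=+0.135; the arm is hinged above it and runs along -y. x is across the arm, +x the side away from the robot, where the latch tab is; z up.
- power_button_top (a point): Centre of the top face of the round white push button (28 mm across, in a black 44 mm collar) on top of the white housing, 80 mm above the surface, facing up; the arm's clevis is 63 mm from it towards the foot's -y and 97 mm high.
- power_button (a joint): Travel of the push button in m: 0 up, 0.006 fully down. Spring: 1.5 N to start, 5 N fully down; returns by itself.
- lamp_pivot (a point): Point on the hinge axis of the arm, midway between the clevis cheeks: (0, +0.10, 0.080) in the foot's frame. The axis is the foot's x axis.
- lamp_arm (a joint): Angle of the arm in rad: 0 level, seated on the ball; grows as its free end goes up; stop at 1.1. It falls back when let go: about 4 to 6 N are needed at the coupler to carry it. The fork of the latch hooks under the ball, so it rises less than 0.02 rad unless the latch is drawn.
- coupler_socket (a point): Centre of the coupler's socket, a steel housing 54x62 mm near the free end of the arm, 220 mm from the pivot; its top is at z=0.092 when seated. Coincides with ball_centre when seated. A round lamp head 100 mm across is fixed beyond it, its centre 92 mm farther along the arm, its top at z=0.096.
- ball_centre (a point): Centre of the fixed steel ball (28 mm across) on its stem: (0, -0.12, 0.062) in the foot's frame.
- tab_grip (a point): Where to grip the latch's upright finger tab: a dark steel plate 10 mm thick (foot's x) and 26 mm wide (along the arm) beside the coupler on its +x side; on the mid-plane, 20.5 mm below its top end, 24 mm above the coupler's top. Seated and undrawn: (0.034, -0.12, 0.116) in the foot's frame. Both faces are free above z=0.094. It moves with the latch and the arm.
- latch (a joint): Draw of the latch in m: 0 home, grows as the tab is pulled away from the coupler, sideways to the arm, along the foot's +x; the fork is clear of the ball from 0.009; stop at 0.014. Spring: 3 N to start, 9 N at the stop; goes home by itself.
- ampoule_box: small flat white and purple carton lying on the surface, 52x78x22 mm, behind the lamp; bystander; origin under its centre
- vial_a: small glass injection vial standing upright, 23 mm across, 47 mm high, just behind the lamp head; bystander; origin under its centre
- vial_b: second such vial, next to the first; bystander; origin under its centre
- glucose_meter: dark hand-held meter lying flat, 80x55x19 mm, behind and left of the lamp's foot; bystander; origin under its centre
- steel_tray: steel instrument tray, 188x288x28 mm, left of the lamp, with forceps and a syringe in it; bystander; origin under its centre

How it is judged:
By the outcome, as a careful person would: the job done as asked, in the order asked, and still so for the second after the job is handed in, while the arm keeps its last pose, push and grip.
It also fails if it takes over 48 s, if anything falls off the work surface, if the arm or the gripper's body presses on something with over 40 N, if the wrist force passes 120 N, or if a joint passes its speed limit or range.

## Working session

There is one attempt and no reset: what is moved stays moved. The work goes in short steps, Python scripts to look and compute and a tool call to move; the robot and the scene stay as the last step left them, time stands still between calls to the robot, and variables do not carry over. Pictures are saved under pics/ and viewed, at most 10 in all, crops included, and the job is handed in when it is done.

Besides the shell and the picture viewer there is one more tool, called as name(argument=value, ...), one argument or row to a line, values as JSON. jog_arm: Moves the arm, as the interface text tells. Its arguments: {"type":"object","properties":{"deltas":{"type":"array"},"force":{"type":"number"}},"required":["deltas"]}

```bash
mkdir -p pics; cat > h.py <<'E'
import numpy as np, cv2
from plant import r
def ray(name,u,v,info=None):
    c=info or r.camera_info(name)
    K=np.array([[c['fx'],0,c['cx']],[0,c['fy'],c['cy']],[0,0,1]],float)
    x,y=cv2.undistortPoints(np.array([[[u,v]]],float),K,np.array([c['k1'],0,0,0,0]))[0,0]
    T=np.linalg.inv(np.array(c['view'])); d=T[:3,:3]@np.array([x,-y,-1.]); return T[:3,3],d/np.linalg.norm(d)
def atz(name,u,v,z,info=None):
    o,d=ray(name,u,v,info); return o+d*(z-o[2])/d[2]
def proj(name,p):
    c=r.camera_info(name); q=(np.array(c['view'])@np.append(p,1))[:3]; x,y=q[0]/-q[2],-q[1]/-q[2]; s=1+c['k1']*(x*x+y*y)
    return c['fx']*x*s+c['cx'],c['fy']*y*s+c['cy']
E
python3 - <<'E'
from h import *
for n in ("scene","side"):
    cv2.imwrite(f"pics/{n}0.png",r.capture(n)); c=r.camera_info(n); print(n,np.linalg.inv(np.array(c['view'])).round(3).tolist(),c['fx'],c['k1'])
print(r.get_state())
E
```

```text
scene [[-0.794, 0.401, -0.457, -0.034], [-0.607, -0.533, 0.589, 0.784], [-0.008, 0.745, 0.667, 0.908], [0.0, 0.0, 0.0, 1.0]] 455.63278081883726 0.010663579254220772
side [[-0.975, 0.187, -0.119, 0.338], [-0.221, -0.795, 0.564, 0.926], [0.011, 0.577, 0.817, 1.325], [0.0, 0.0, 0.0, 1.0]] 491.71981637263167 0.00425637845045283
{'time_s': 0.1, 'joints': array([-5.50560798e+01,  2.05865767e+01,  6.40213102e-01, -1.89363887e-02,
       -7.01361277e+01, -1.65064397e+01]), 'qd': array([-0.06936678, -0.10358106,  0.14742074,  0.05966327, -0.11824295,
        0.14655842]), 'joint_torque': array([-1.39893877e-03, -5.84164524e+01,  2.93752724e+01,  7.01563731e+00,
        1.02125737e-02, -5.96063069e-05]), 'tcp_pos': array([ 0.21333367, -0.63997411,  0.24473014]), 'eef_rot': array([ 1.79915850e+02, -6.37111556e-03, -1.61568962e+02]), 'contact_force': array([-0.15174073, -0.16047991,  0.10651423]), 'moment': array([ 0.02126664, -0.0470031 , -0.01892915]), 'gripper_force': 0.0, 'gripper_width': 0.08761503068797069}
```

View pics/scene0.png

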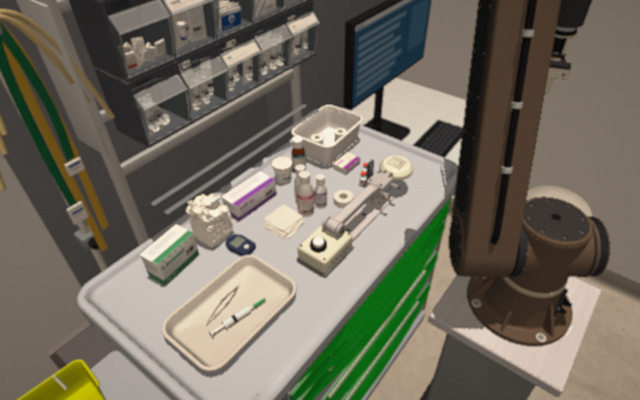

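View pics/side0.png

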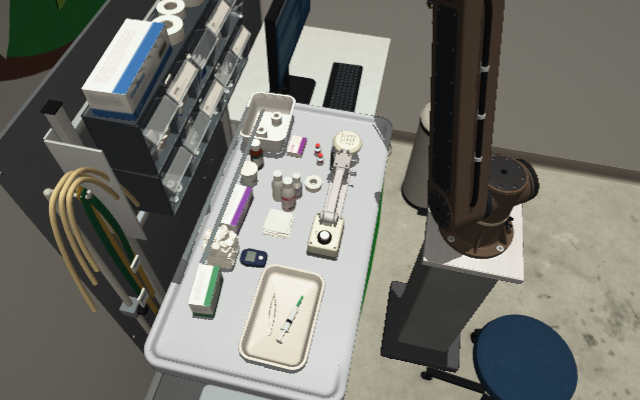

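The scene view shows the lamp with its button near (319,243) and its head near (396,165). In the side view the button is near (324,237) and the head near (347,143). I'll enlarge both.

```bash
python3 - <<'E'
import cv2,numpy as np
a=cv2.imread("pics/scene0.png")[145:285,290:420]; b=cv2.imread("pics/side0.png")[125:265,295:375]
f=lambda i:cv2.resize(i,None,fx=3.8,fy=3.8,interpolation=cv2.INTER_CUBIC)
cv2.imwrite("pics/c1.png",np.hstack([f(a),f(b)])); print(f(a).shape)
E
```

```text
(532, 494, 3)
```

View pics/c1.png

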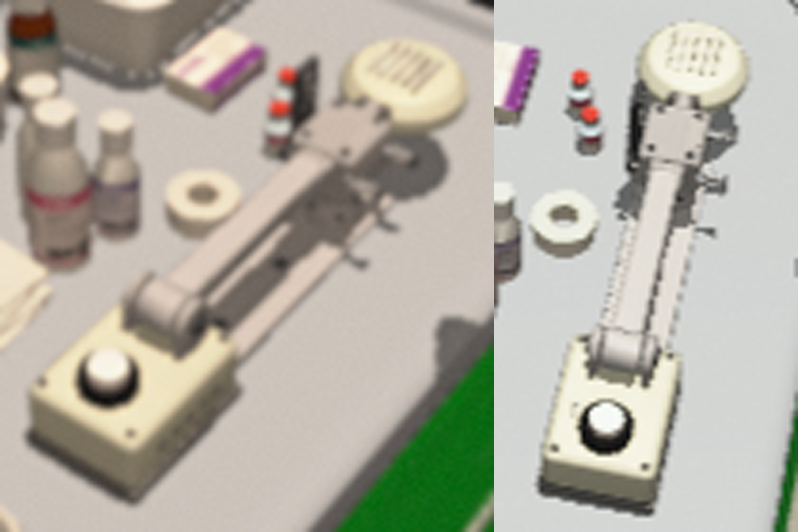

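The crop shows the button top at (109,366) scene and (607,418) side. The coupler top is at (345,133) and (677,134). The dark tab is at (305,85) and (638,130), and both red-capped vials stand behind it.

```bash
python3 - <<'E'
from h import *
A=lambda u,v:("scene",290-.4+u/3.8,145-.4+v/3.8)
B=lambda u,v:("side",295-.4+(u-494)/3.8,125-.4+v/3.8)
P={}
for n,z,a,b in [("btn",.080,(109,364),(607,417)),("coup",.092,(345,133),(677,134)),("head",.096,(403,73),(692,53)),("tabtop",.1365,(307,62),(636,101)),
  ("h1",.058,(41,381),(556,447)),("h2",.058,(130,434),(645,467)),("vA",.047,(288,74),(579,75)),("vB",.047,(278,107),(590,113))]:
    p,q=atz(*A(*a),z),atz(*B(*b),z); P[n]=(p+q)/2; print(n,p.round(4),q.round(4))
# fit foot pose from btn(0,.163?),coup(0,-.12),head(0,-.212)
L=np.array([[0,.163],[0,-.12],[0,-.212]]);W=np.array([P[k][:2] for k in("btn","coup","head")])
d=W[0]-W[2]; print("dists",np.linalg.norm(W[0]-W[1]),np.linalg.norm(W[1]-W[2]))
yaw=np.arctan2(-d[0],d[1]); R=np.array([[np.cos(yaw),-np.sin(yaw)],[np.sin(yaw),np.cos(yaw)]])
t=(W-L@R.T).mean(0); print("yaw",np.degrees(yaw),"t",t,"resid",(W-L@R.T-t).round(4))
print("tab",R@[.034,-.12]+t, "btn",R@[0,.163]+t,"ball",R@[0,-.12]+t)
E
```

```text
btn [0.4501 0.1883 0.08  ] [0.4513 0.1867 0.08  ]
coup [ 0.4465 -0.0904  0.092 ] [ 0.4499 -0.095   0.092 ]
head [ 0.4472 -0.1738  0.096 ] [ 0.4537 -0.1854  0.096 ]
tabtop [ 0.4862 -0.0953  0.1365] [ 0.4857 -0.0853  0.1365]
h1 [0.4894 0.2115 0.058 ] [0.4864 0.2093 0.058 ]
h2 [0.4148 0.2123 0.058 ] [0.4153 0.211  0.058 ]
vA [ 0.5501 -0.1747  0.047 ] [ 0.5533 -0.1798  0.047 ]
vB [ 0.5327 -0.1343  0.047 ] [ 0.5341 -0.1382  0.047 ]
dists 0.28017689590413297 0.08699317629939014
yaw -0.03624508961264581 t [0.44980515 0.02807357] resid [[ 0.0008 -0.0036]
 [-0.0016 -0.0007]
 [ 0.0008  0.0043]]
tab [ 0.48372924 -0.09194791] btn [0.44990827 0.19107354] ball [ 0.44972924 -0.0919264 ]
```

Both views agree: foot yaw is about 0°, the button is at (0.4505, 0.188) and the tab grip at about (0.484, -0.093). The button-to-coupler spacing measures 0.280 m against an expected 0.283. Next I turn the jaws along x, shut them and go over.

jog_arm(
  deltas=[
    [[-1, 3.6, 4.2, 0, 0.156], [-1, 3.6, 4.2, 0, 0.156], [-1, 3.6, 4.2, 0, 0.156], [-1, 3.6, 4.2, 0, 0.156], [-1, 3.6, 4.2, 0, 0.156], [-1, 3.6, 4.2, 0, 0.156], [-1, 3.6, 4.2, 0, 0.156], [-1, 3.6, 4.2, 0, 0.158]],
  ],
  force=30,
)

```text
time_s: 1.1
tcp_pos: [0.5022, -0.3027, 0.2454]
eef_rot: [180.0, 0.0, -89.6]
contact_force: [0.6, 0.0, 0.0]
gripper_width: 0.0129
gripper_force: 0.0
```

jog_arm(
  deltas=[
    [[-1, -0.5, 5.5, 0, 0], [-1, -0.5, 5.5, 0, 0], [-1, -0.5, 5.5, 0, 0], [-1, -0.5, 5.5, 0, 0], [-1, -0.5, 5.5, 0, 0], [-1, -0.5, 5.5, 0, 0], [-1, -0.5, 5.5, 0, 0], [-1, -0.5, 5.5, 0, 0]],
  ],
)

```text
time_s: 2.1
tcp_pos: [0.4608, 0.1374, 0.2456]
eef_rot: [-180.0, 0.0, -89.9]
contact_force: [0.7, -0.5, 0.4]
gripper_width: 0.0003
gripper_force: 0.0
```

jog_arm(
  deltas=[
    [[-1, -0.5, 2.5, -2, 0], [-1, -0.5, 2.5, -3, 0], [-1, 0, 0, -3, 0], [-1, 0, 0, -2, 0], [-1, 0, 0, 0, 0]],
  ],
)

```text
time_s: 2.72
tcp_pos: [0.4505, 0.1849, 0.1441]
eef_rot: [179.8, -0.1, -89.9]
contact_force: [0.7, 0.0, 0.8]
gripper_width: 0.0005
gripper_force: 0.0
```

```bash
python3 - <<'E'
from h import *
s=r.get_state(); print(s['time_s'],s['tcp_pos'],s['eef_rot'],s['gripper_width'],s['contact_force'])
c=r.camera_info("wrist"); p=proj("wrist",(.4505,.188,.08)); print(p, np.linalg.inv(np.array(c['view'])).round(3).tolist(), proj("wrist",s['tcp_pos']-[0,0,.019]))
cv2.imwrite("pics/w1.png",r.capture("wrist"))
E
```

```text
2.725 [0.4504645  0.18494489 0.14410668] [ 1.79838267e+02 -1.39240437e-01 -8.99428346e+01] 0.0005495483895275765 [0.69414822 0.04112666 0.83947935]
(np.float64(321.3848721961258), np.float64(225.95769683882858)) [[-1.0, 0.001, 0.004, 0.452], [-0.002, -0.954, -0.301, 0.102], [0.003, -0.301, 0.954, 0.284], [0.0, 0.0, 0.0, 1.0]] (np.float64(322.0540129648915), np.float64(249.9845391108511))
```

View pics/w1.png

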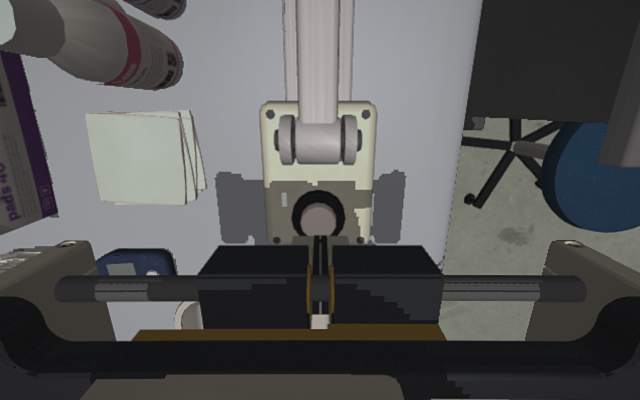

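The wrist view puts the button centre at (319,219) and its collar at (318,214), so the button y is about 0.185. The TCP is already above it, so I press.

jog_arm(
  deltas=[
    [[-1, 0, 0, -2, 0], [-1, 0, 0, -1.8, 0], [-1, 0, 0, -0.4, 0], [-1, 0, 0, -0.3, 0], [-1, 0, 0, -0.3, 0], [-1, 0, 0, 0, 0]],
  ],
)

```text
time_s: 3.52
tcp_pos: [0.452, 0.186, 0.0982]
eef_rot: [-179.9, 0.0, -89.9]
contact_force: [1.2, -0.5, 1.2]
gripper_width: 0.0003
gripper_force: 1.0
```

jog_arm(
  deltas=[
    [[-1, 0, 0, -0.3, 0], [-1, 0, 0, -0.2, 0], [-1, 0, 0, -0.2, 0], [-1, 0, 0, 0, 0]],
  ],
)

```text
time_s: 4.03
tcp_pos: [0.4521, 0.1861, 0.0928]
eef_rot: [-179.9, 0.0, -89.9]
contact_force: [-9.3, -1.9, 27.9]
gripper_width: 0.0001
gripper_force: 14.0
```

The button bottomed out at 28 N with the tip at 0.074. I let it up and move to the tab.

jog_arm(
  deltas=[
    [[-1, 0, 0, 0.5, 0], [-1, 0, 0, 1, 0], [-1, 0, 0, 3, 0], [-1, 0, 0, 4, 0], [-1, 0, 0, 4, 0], [-1, 0, 0, 0, 0]],
  ],
)

```text
time_s: 4.78
tcp_pos: [0.4525, 0.1865, 0.2186]
eef_rot: [-179.8, 0.2, -89.9]
contact_force: [1.0, -0.5, 0.4]
gripper_width: 0.0001
gripper_force: 0.0
```

jog_arm(
  deltas=[
    [[1, 0.4, -4, 0, 0], [1, 0.4, -4, 0, 0], [1, 0.4, -4, 0, 0], [1, 0.4, -4, 0, 0], [1, 0.4, -4, 0, 0], [1, 0.4, -4, 0, 0], [1, 0.4, -4, 0, 0], [1, 0.4, 0, 0, 0]],
  ],
)

```text
time_s: 5.78
tcp_pos: [0.4824, -0.0964, 0.2143]
eef_rot: [179.8, -0.0, -90.1]
contact_force: [0.7, -0.2, 0.6]
gripper_width: 0.0748
gripper_force: 0.0
```

```bash
python3 - <<'E'
from h import *
s=r.get_state(); print(s['time_s'],s['tcp_pos'],s['eef_rot'],s['gripper_width'],s['contact_force'])
print(proj("wrist",(.484,-.093,.1365)),proj("wrist",(.45,-.093,.092)))
w=r.capture("wrist"); b=r.capture("scene")[145:285,290:420]
cv2.imwrite("pics/w2.png",np.vstack([w,np.hstack([cv2.resize(b,(186,200),interpolation=cv2.INTER_CUBIC),np.zeros((200,454,3),np.uint8)])]))
E
```

```text
5.775 [ 0.48237347 -0.0963725   0.21432565] [ 1.79842641e+02 -8.66504734e-03 -9.01446306e+01] 0.07483731030625247 [ 0.70665238 -0.16541813  0.58858384]
(np.float64(319.32865001869067), np.float64(219.50245155948923)) (np.float64(354.6247323041101), np.float64(202.25519630540458))
```

View pics/w2.png

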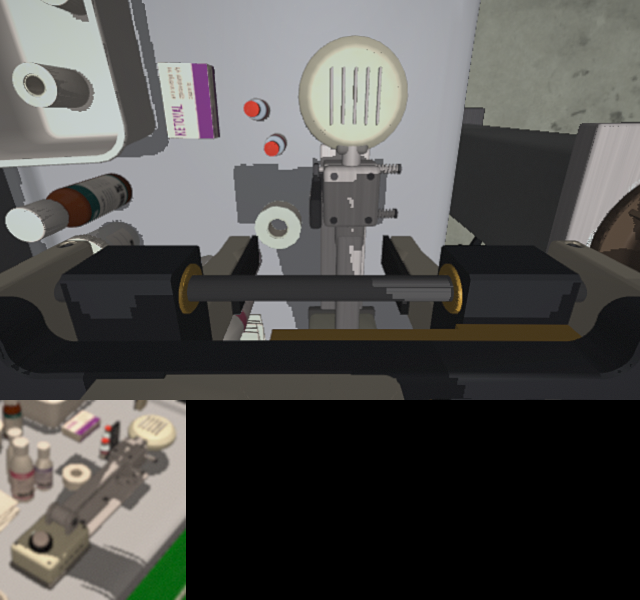

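The tab is the dark strip at about (316,210), left of the coupler, whose top centre is near (354,195). The tool is nearly over it. I'll zoom to refine.

```bash
python3 - <<'E'
import cv2
w=cv2.imread("pics/w2.png")[130:260,270:420]; cv2.imwrite("pics/c2.png",cv2.resize(w,None,fx=4,fy=4,interpolation=cv2.INTER_CUBIC))
E
```

```text
(no output)
```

View pics/c2.png

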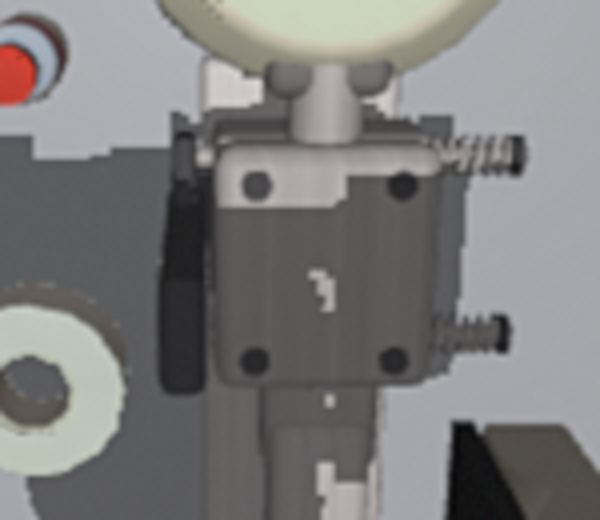

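```bash
python3 - <<'E'
from h import *
print(atz("wrist",315.6,214.6,.1365),atz("wrist",351.4,197.9,.092), r.get_state()['tcp_pos'])
c=atz("wrist",354,90,.096);print("head",c)
E
```

```text
[ 0.48774778 -0.0953947   0.1365    ] [ 0.45398587 -0.09561207  0.092     ] [ 0.48305778 -0.09462777  0.21463656]
head [ 0.45547069 -0.19201949  0.096     ]
```

jog_arm(
  deltas=[
    [[1, 0.4, -0.1, -2, 0], [1, 0, 0, -3, 0], [1, 0, 0, -2.5, 0], [1, 0, 0, -1.5, 0], [1, 0, 0, -0.5, 0], [1, 0, 0, 0, 0], [1, 0, 0, 0, 0]],
  ],
)

```text
time_s: 6.75
tcp_pos: [0.488, -0.0952, 0.1214]
eef_rot: [-179.9, 0.0, -89.9]
contact_force: [-0.1, 0.3, 0.3]
gripper_width: 0.0876
gripper_force: 0.0
```

jog_arm(
  deltas=[
    [[0, 0, 0, -0.2, 0], [-1, 0, 0, 0, 0], [-1, 0, 0, 0, 0], [-1, 0, 0, 0, 0], [-1, 0, 0, 0, 0], [-1, 0, 0, 0, 0], [-1, 0, 0, 0, 0], [-1, 0, 0, 0, 0]],
  ],
  force=40,
)

```text
time_s: 7.75
tcp_pos: [0.4875, -0.0953, 0.1186]
eef_rot: [180.0, -0.0, -89.9]
contact_force: [-0.4, -0.3, 0.4]
gripper_width: 0.013
gripper_force: 0.0
```

jog_arm(
  deltas=[
    [[-1, 0, 0, 0, 0], [-1, 0, 0, 0, 0], [-1, 0, 0, 0, 0], [-1, 0, 0, 0, 0]],
  ],
)

```text
time_s: 8.25
tcp_pos: [0.4872, -0.0954, 0.1185]
eef_rot: [180.0, -0.0, -89.9]
contact_force: [-4.2, 0.7, 2.5]
gripper_width: 0.0098
gripper_force: 40.0
```

jog_arm(
  deltas=[
    [[-1, 0.3, 0, 0, 0], [-1, 0.3, 0, 0, 0], [-1, 0.3, 0, 0, 0], [-1, 0.2, 0, 0, 0], [-1, 0.1, 0, 0, 0], [-1, 0, 0, 0, 0], [-1, 0, 0, 0, 0]],
  ],
)

```text
time_s: 9.12
tcp_pos: [0.4984, -0.0954, 0.1184]
eef_rot: [179.9, -0.0, -90.0]
contact_force: [-9.0, 2.2, 6.4]
gripper_width: 0.0096
gripper_force: 40.0
```

The tab is gripped at 10 mm and drawn about 11 mm at 9 N. I start the lift along the arc.

jog_arm(
  deltas=[
    [[-1, 0, 0.09, 0.48, 0], [-1, 0, 0.1, 0.48, 0], [-1, 0, 0.11, 0.47, 0], [-1, 0, 0.12, 0.47, 0], [-1, 0, 0, 0, 0]],
  ],
)

```text
time_s: 9.75
tcp_pos: [0.4966, -0.0919, 0.1357]
eef_rot: [179.6, -0.1, -90.0]
contact_force: [-7.5, -3.3, -6.9]
gripper_width: 0.01
gripper_force: 40.0
```

jog_arm(
  deltas=[
    [[-1, 0.1, 0.13, 0.47, 0], [-1, 0.1, 0.14, 0.47, 0], [-1, 0, 0.15, 0.46, 0], [-1, 0, 0.16, 0.46, 0], [-1, 0, 0.17, 0.46, 0], [-1, 0, 0.18, 0.45, 0], [-1, 0, 0.2, 0.45, 0], [-1, 0, 0.2, 0.44, 0]],
  ],
)

```text
time_s: 10.75
tcp_pos: [0.4983, -0.0792, 0.1722]
eef_rot: [179.6, -0.1, -90.0]
contact_force: [-8.0, -4.7, -5.1]
gripper_width: 0.0098
gripper_force: 40.0
```

```bash
python3 - <<'E'
from h import *
s=r.get_state(); print(s['tcp_pos'],s['contact_force'],s['moment'])
a=r.capture("scene")[105:285,290:440]; b=r.capture("side")[105:265,275:395]; w=r.capture("wrist")[80:340,180:440]
f=lambda i:cv2.resize(i,(int(i.shape[1]*400/i.shape[0]),400),interpolation=cv2.INTER_CUBIC)
m=np.hstack([f(a),f(b)]);cv2.imwrite("pics/l1.png",cv2.resize(np.hstack([m[:, :], ]),None,fx=1,fy=1)); cv2.imwrite("pics/wl.png",w)
E
```

```text
[ 0.49829264 -0.07917353  0.17217605] [-8.00208295 -4.73487104 -5.14502258] [-2.59295758  2.60141592  0.06322453]
```

View pics/l1.png

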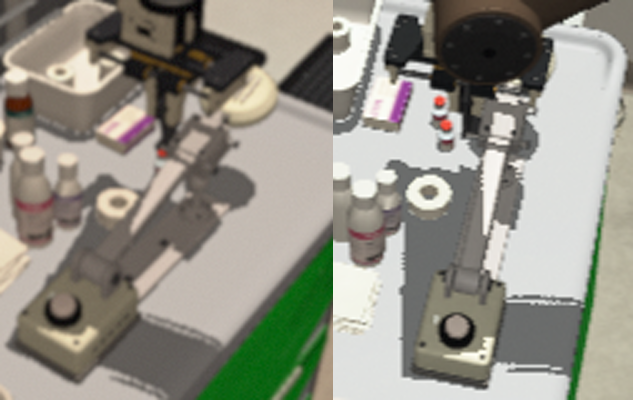

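The coupler is rising with the gripper and clear of the ball, with the vials undisturbed. I carry on to about 10 cm.

jog_arm(
  deltas=[
    [[-1, 0, 0.21, 0.44, 0], [-1, 0, 0.22, 0.44, 0], [-1, 0, 0.23, 0.43, 0], [-1, 0, 0.23, 0.43, 0], [-1, 0, 0.25, 0.42, 0], [-1, 0, 0.26, 0.42, 0], [-1, 0, 0.27, 0.41, 0], [-1, 0, 0.27, 0.4, 0]],
  ],
)

```text
time_s: 11.9
tcp_pos: [0.4986, -0.06, 0.2063]
eef_rot: [179.6, -0.2, -90.0]
contact_force: [-8.8, -5.3, -3.9]
gripper_width: 0.0098
gripper_force: 40.0
```

jog_arm(
  deltas=[
    [[-1, 0, 0.33, 0.48, 0], [-1, 0, 0.12, 0.17, 0], [-1, 0, 0, 0, 0], [-1, 0, 0, 0, 0]],
  ],
)

```text
time_s: 12.4
tcp_pos: [0.4987, -0.0555, 0.2127]
eef_rot: [179.6, -0.1, -90.0]
contact_force: [-7.9, -6.1, -5.6]
gripper_width: 0.0099
gripper_force: 40.0
```

```bash
python3 - <<'E'
from h import *
s=r.get_state(); print(s['time_s'],s['tcp_pos'],s['contact_force'],s['gripper_width'],s['qd'].round(2))
a=r.capture("scene")[85:265,290:440]; b=r.capture("side")[85:245,295:395]; w=r.capture("wrist")[60:330,200:440]
f=lambda i:cv2.resize(i,(int(i.shape[1]*330/i.shape[0]),330),interpolation=cv2.INTER_CUBIC)
cv2.imwrite("pics/l2.png",np.hstack([f(a),f(b),f(w)])[:,:800])
E
```

```text
12.4 [ 0.49866659 -0.05546382  0.21274318] [-7.91637624 -6.09114755 -5.56760824] 0.00992909371954705 [ 0.01  0.04  0.03 -0.1   0.05 -0.02]
```

View pics/l2.png

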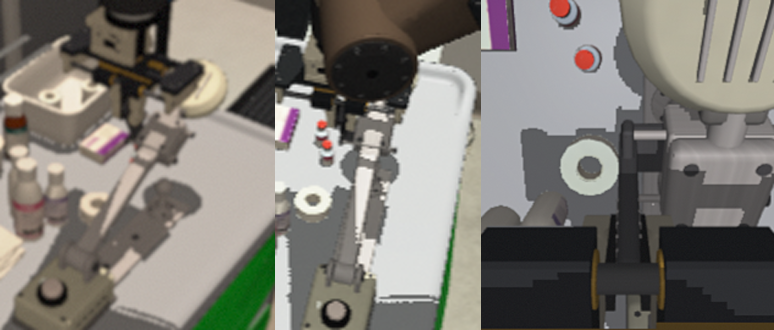

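The arm is held up, the latch rods show the latch drawn, and the vials stand undisturbed. After a short settling hold I hand in.

jog_arm(
  deltas=[
    [[-1, 0, 0, 0, 0], [-1, 0, 0, 0, 0], [-1, 0, 0, 0, 0], [-1, 0, 0, 0, 0]],
  ],
)

```text
time_s: 13.05
tcp_pos: [0.4987, -0.0555, 0.2127]
eef_rot: [179.6, -0.1, -90.0]
contact_force: [-8.4, -5.6, -4.6]
gripper_width: 0.0098
gripper_force: 40.0
```

```bash
python3 -c "
from plant import r
s=r.get_state();print(s['tcp_pos'],s['qd'].round(2),s['gripper_width']);print(r.close_job())"
```

```text
[ 0.4987077  -0.05547997  0.21271802] [ 0.04 -0.    0.05 -0.06 -0.01 -0.03] 0.009805134418795824
the job is handed in; nothing more can be done
None
```

I pressed the lamp's button fully down and released it, drew the latch about 11 mm, and handed the job in at about 13 s with the coupler held still roughly 10 cm above the ball (worked out from the gripper's rise); I saw nothing else on the trolley disturbed, but never saw the lamp's light itself.

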